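# Turn the tart to the plate and set the brake

## Robot

A 6-joint arm with a two-finger parallel gripper is mounted at the origin on the work surface. World frame = base frame: x ahead of the robot, y to its left, z up, the work surface at z = 0. Lengths are in m, angles in degrees, forces in N, time in s.
With the tool pointing down it reaches from about 0.375 to 0.9 m from the base axis. Payload 3.1 kg.
Tool frame: the origin (TCP) lies on the centre line of the jaws, within the pads' length; the fingertips stand 8 mm ahead of it and the grasp point (between the pads) lies 11 mm behind it (bot.tip_extent is the distance from the TCP to the fingertips, in m); z points along the fingers, y is the line along which they close (so a half turn about z gives the same grasp; the last joint's range is limited). The gripper opens to 87 mm and grips with 3 to 60 N. Pads are 19 mm wide; open, the fingers measure 117 mm over their backs; the gripper's body (75 mm by 190 mm) begins 51 mm behind the grasp point.
Start: joints at [57.84, 30.224, 82.088, -0, 67.689, -10.227], TCP at [0.233, 0.58, 0.231] pointing down, gripper open.
Joint ranges: [-176.69, 176.69], [-43.24, 126.21], [12.49, 139.97], [-82, 262], [0, 151.66], [-163.58, 163.58]. Speed limits (degrees/s): [159.86, 159.86, 180, 180, 180, 180].

## Interface

Orientations are given as a 3x3 rotation matrix whose columns are the frame's x, y, z axes.
In Python, from rig import bot, vision, workorder gives the robot as it stands.
- The arm moves only by the shell command python3 -m handwheel 'ROWS'. ROWS is JSON, a list of rows, each an object with "delta_rot": the turn, a rotation vector about the tool's x, y, z in rad, a list of three; "xyz": the shift along the tool's x, y, z in mm, a list of three; "hand": the closure, from -1 (fully open) to 1 (shut). A call has exactly 5 rows; each row is the pose to reach, as a shift and turn from the pose commanded when the call began, along the tool's axes at that moment; what a row does not reach only later rows make up. A row lasts 1/8 s, in which the tool goes at most 62.5 mm and 10.7 degrees, less where a joint would pass 70% of its speed; a pose out of reach is approached as far as the arm can. A call with a gripper value outside its range is refused whole. The fingers move at their own pace and stop on an object; the grip force is fixed at half the most. Time passes only in rows, so rows that repeat a pose let the fingers close, or fill a call up. It gives the time, the measured TCP pose, the force, the opening and the grip force at its end, in the units of the state.
- bot.read_state(): the state, without advancing time (a new reading comes with each control period).
- vision.capture(name): name is "scene" or "side" or "wrist"; returns the picture (480x640x3 uint8, red, green, blue); there is no depth.
- vision.camera_model(name): a dict with "camera_matrix" (3x3 intrinsics, pixels), "dist_coeffs" ([k1, k2, p1, p2, k3] as OpenCV has them; the pictures are not rectified), "camera_from_world" (4x4, takes a point from world to camera coordinates). Camera axes: x right, y up, looking along -z (the intrinsics and any distortion apply to the point x, -y, -z); pixel columns grow to the right and rows downward; lengths in m; the calibration is good to about 2 mm. A picture is of the moment at which its call begins: read the wrist's pose just before it. camera_model takes no time and is no camera call; for the wrist camera it gives the pose at the moment of the call.
- workorder.hand_in(): hands the job in; it is judged then, once.
The state is a dict: "time_s": time; "joint_positions": joint angles; "qvel": joint speeds; "tau": joint torques, N m; "position": TCP position; "tcp_rot": TCP orientation; "force": force on the tool from outside, world axes, zero at the start; "moment": the same for the moment, N m; "opening": opening from 0.0 (shut) to 1.0 (fully open); "grasp_force": force on a finger pad.
Only numpy, scipy, OpenCV 4.12 (cv2) and the standard library are available. Lean on these libraries where they do the work, as an engineer would, in place of code of your own. Each camera call takes 0.05 s, during which the arm holds its last target. There are 200 camera calls.

## Task

With a fingertip, gently push on one of the brass arms of the revolving tart stand to turn it until the gap left by the missing slice faces straight at the middle of the square plate. Then push the stand's brake lever round fully on, to its stop, so that its rubber shoe meets the drum, leaving the gap facing the plate. Do not touch the tart, and leave the dishes and everything else on the counter where they stand.

Things in the scene. Friction and masses are not known exactly. Their poses are not given: they have to be found in the camera images.
- stand: revolving tart stand, fixed to the counter. Origin: on its vertical turning axis, at counter height; z up. Dark wooden foot 220 mm across, 12 mm high; on it a turning platter 212 mm across, top face 58 mm above the counter, with four brass arms to push on
- arm (a point): centre of the 18 mm ball at the end of one of the platter's four alike brass arms, 160 mm from the turning axis, 50 mm above the counter. Arms: level round bars 12 mm thick, 90 degrees apart, centre line 50 mm above the counter, bare from 106 to 151 mm from the axis, then the ball. They turn with the platter. This one is 45 degrees anticlockwise of the gap
- platter (a joint): turn of the platter about the stand's z axis, rad, positive anticlockwise from above: the bearing of the tart's gap from the stand's x axis. Arms stand at this angle plus 45, 135, 225 and 315 degrees. It turns freely either way against slight friction (under 1 N at an arm) and stays where it is left
- gap (a point): middle of the tart's gap (the missing slice) at the tart's rim, 78 mm from the turning axis, on the platter's top face. x axis: level, outward from the axis through the middle of the gap; z up. Turns with the platter
- tart (a point): round fruit tart, 156 mm across, fixed on the middle of the platter, its top with berries 95 mm above the counter; cut in six, one 60-degree slice missing. This point: on the turning axis at the tart's underside; x axis towards the gap
- brake (a joint): angle of the brake lever, rad: 0 = off, handle straight out from the stand (starts at 0 to 0.25); 1.57 = fully on, at its stop, handle alongside the platter, at right angles to the line to its axis. Grows anticlockwise from above. Under 1 N moves it; it stays where left. Even when on, a bump on an arm still turns the platter
- brake_pivot (a point): pivot axis of the brake lever, 185 mm from the stand's turning axis, 20 mm above the counter. x axis: along the handle outward; z up. A second arm with a rubber shoe, 80 mm long, at right angles to the handle (+y), swings in under the brass arms to the platter's drum
- brake_tip (a point): centre of the 20 mm ball at the brake handle's end, 90 mm from the pivot, 20 mm above the counter. The handle is a brass bar 14 mm wide, 12 to 28 mm above the counter. Push it sideways on its clockwise side (-y side; when off, the side away from the robot)
- square_plate: empty square plate of dark stoneware with a raised rim, 100 x 100 mm, 16 mm high, the only square dish, standing loose on the counter about 220 to 250 mm from the stand's axis, beyond or beside it. Origin: centre of its underside
- round_plate: empty round plate of the same stoneware, 112 mm across, 18 mm high. Origin: centre of its underside. Stands loose; leave alone
- bowl: round bowl of the same stoneware, 100 mm across, 45 mm high. Origin: centre of its underside. Stands loose; leave alone
- roll: round bread roll, 74 mm across, 46 mm high. Origin: centre of its underside. Stands loose; leave alone
- jam_jar: amber jam jar with brass cap, 54 mm across, 75 mm high. Origin: centre of its underside. Stands loose; leave alone
- shaker: glass sugar shaker, 42 mm across, 85 mm high. Origin: centre of its underside. Stands loose; leave alone
- server: cake server lying flat, 240 mm long. Origin: underside, near the middle. Lies loose; leave alone
- mug: cream mug, 76 mm across, 85 mm high. Origin: centre of its underside. Stands loose; leave alone
Mind the look-alikes: they are no part of the job. Leave any blue or red look-alike of the square_plate alone.

How it is judged:
By the outcome, as a careful person would: the job done as asked, in the order asked, and still so for the second after the job is handed in, with the robot touching nothing.
It also fails if it takes over 64 s, if anything falls off the work surface, if the arm or the gripper's body presses on something with over 40 N, if the wrist force passes 120 N, or if a joint passes its speed limit or range.

## Working session

There is one attempt and no reset: what is moved stays moved. The work goes in short steps, Python scripts to look and compute and a shell command to move; the robot and the scene stay as the last step left them, time stands still between calls to the robot, and variables do not carry over. Pictures are saved under pics/ and viewed, at most 10 in all, crops included, and the job is handed in when it is done.

```bash
mkdir -p pics; ls
python3 - <<'E'
from rig import bot,vision
import cv2
for n in("scene","side"):
    cv2.imwrite(f"pics/{n}0.png",vision.capture(n)[:,:,::-1])
s=bot.read_state();print(s["position"],s["tcp_rot"],s["force"],s["opening"],s["time_s"])
E
```

```text
pics
[0.23306193 0.57922039 0.22967463] [[-9.27642379e-01  3.73468254e-01 -1.03922380e-03]
 [ 3.73469548e-01  9.27640918e-01 -1.68019973e-03]
 [ 3.36525260e-04 -1.94674292e-03 -9.99998048e-01]] [-0.35197888 -0.55000184  0.81570539] 1.0012938122903157 0.1
```

View pics/scene0.png

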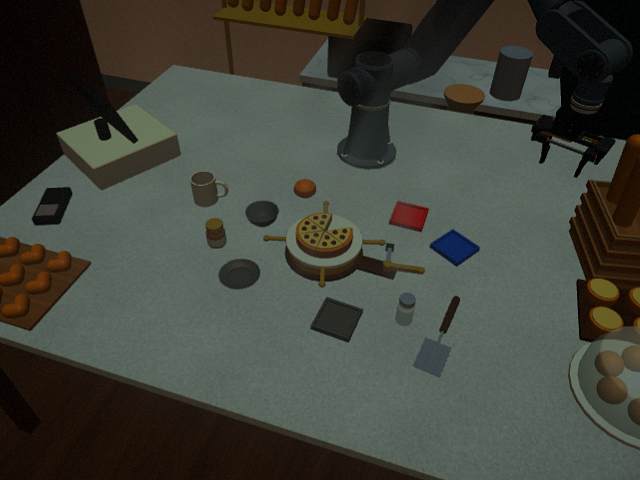

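View pics/side0.png

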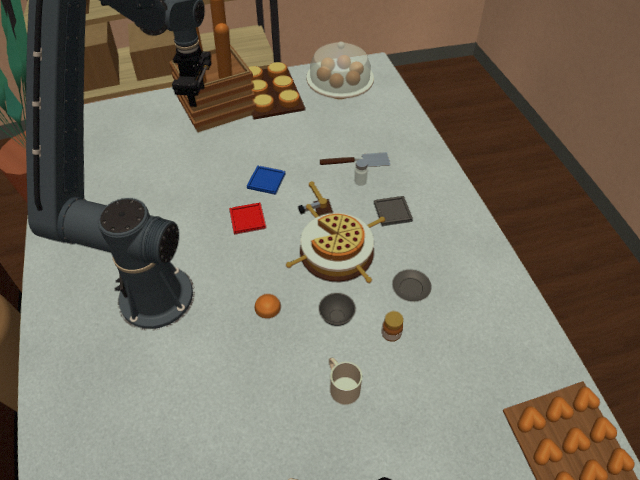

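Scene view: the stand is at about (325,243) and the brake handle's ball is near (421,270). The square candidates are dark at (337,319), red at (409,215) and blue at (455,247). Only the dark stoneware one at (337,319), or (393,210) in the side view, fits the description. The crop below should confirm it.

```bash
cat > h.py <<'E'
import numpy as np, cv2
from rig import bot,vision
def ray(n,uv,m=None):
    m=m or vision.camera_model(n); T=np.array(m["camera_from_world"])
    p=cv2.undistortPoints(np.array([[uv]],float),np.array(m["camera_matrix"]),np.array(m["dist_coeffs"]))[0,0]
    R=T[:3,:3]; return -R.T@T[:3,3], R.T@np.array([p[0],-p[1],-1])
def at(n,uv,z,m=None):
    o,d=ray(n,uv,m); return (o+d*(z-o[2])/d[2])
def px(n,P,m=None):
    m=m or vision.camera_model(n); T=np.array(m["camera_from_world"])
    c=(T[:3,:3]@np.atleast_2d(P).T).T+T[:3,3]
    return cv2.projectPoints(c*[1,-1,-1],np.zeros(3),np.zeros(3),np.array(m["camera_matrix"]),np.array(m["dist_coeffs"]))[0][:,0]
E
python3 - <<'E'
from h import *
a=cv2.imread("pics/scene0.png")[190:350,250:450];b=cv2.imread("pics/side0.png")[160:310,265:465]
o=np.vstack([cv2.resize(a[:,:],None,fx=3.0,fy=3.0,interpolation=2)]); 
cv2.imwrite("pics/cropA.png",cv2.resize(a,None,fx=3.7,fy=3.7,interpolation=2))
cv2.imwrite("pics/cropB.png",cv2.resize(b,None,fx=4,fy=4,interpolation=2))
E
```

```text
(no output)
```

View pics/cropA.png

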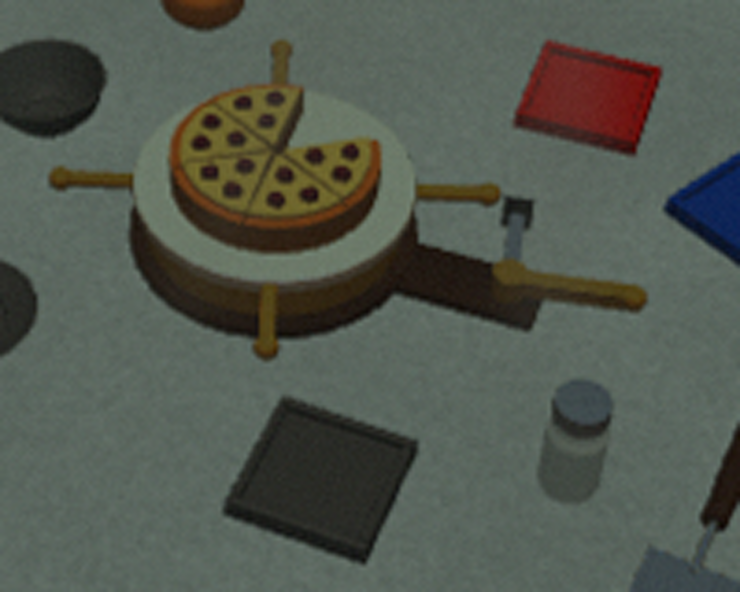

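View pics/cropB.png

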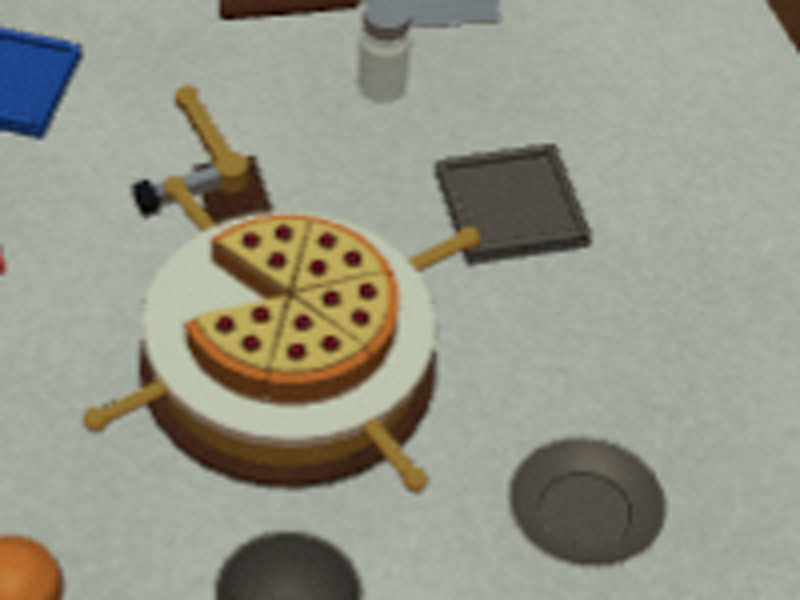

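The crops confirm the square plate: dark, raised rim, A(322,478) and B(512,203). All four arm balls show, along with the brake handle (tip A(638,297), B(187,97)) and the gap, which opens between the right and back arms in A.

Run:
```python
from h import *
A=lambda p:(np.array(p)+.5)/3.7+[250,190]-.5
B=lambda p:(np.array(p)+.5)/4+[265,160]-.5
bA=[(282,48),(59,177),(265,346),(491,194)];bB=[(95,418),(416,480),(470,238),(175,187)]
def tri(a,b):
    o1,d1=ray("scene",A(a));o2,d2=ray("side",B(b))
    M=np.stack([d1,-d2],1);t=np.linalg.lstsq(M,o2-o1,rcond=None)[0]
    return (o1+d1*t[0]+o2+d2*t[1])/2,np.linalg.norm(o1+d1*t[0]-o2-d2*t[1])
for a,b in zip(bA,bB):
    print("ball",at("scene",A(a),.05).round(4),at("side",B(b),.05).round(4),tri(a,b)[0].round(4))
cs=[]
for f,n,P in((A,"scene",bA),(B,"side",bB)):
    W=np.array([at(n,f(p),.05)[:2] for p in P]);c=W.mean(0);cs.append(c)
    v=W-c;print(n,"c",c.round(4),np.hypot(*v.T).round(4),np.degrees(np.arctan2(v[:,1],v[:,0])).round(1))
c=np.mean(cs,0);print("c",c)
pA=[(284,398),(416,441),(364,555),(226,510)];pB=[(437,160),(554,147),(588,240),(470,262)]
qs=[]
for f,n,P in((A,"scene",pA),(B,"side",pB)):
    q=np.array([at(n,f(p),.014)[:2] for p in P]).mean(0);qs.append(q);print("plate",q)
q=np.mean(qs,0);v=q-c;print("plate",q,np.hypot(*v),"bearing",np.degrees(np.arctan2(v[1],v[0])))
for nm,a,b in(("tip",(638,297),(187,97)),("piv",(511,271),(232,165))):
    x,y=at("scene",A(a),.02)[:2],at("side",B(b),.02)[:2];m=(x+y)/2
    print(nm,x,y,m,np.hypot(*(m-c)),np.degrees(np.arctan2(*(m-c)[::-1])))
# loose things
for nm,n,p,z in(("roll","side",(267,306),.023),("bowl","side",(337,310),.02),("round","side",(412,286),.01),("jar","side",(394,325),.06),("shaker","side",(361,172),.045),("mug","side",(346,375),.06),("red","side",(248,218),.01),("blue","side",(266,180),.01)):
    print(nm,at(n,p,z)[:2].round(3))
```

```text
ball [ 0.3793 -0.0321  0.05  ] [ 0.3774 -0.0341  0.05  ] [ 0.3776 -0.0327  0.0483]
ball [ 0.5785 -0.1444  0.05  ] [ 0.5753 -0.1465  0.05  ] [ 0.5761 -0.1453  0.0478]
ball [0.6895 0.0535 0.05  ] [0.6865 0.0507 0.05  ] [0.6874 0.0528 0.0475]
ball [0.4917 0.1668 0.05  ] [0.4883 0.1615 0.05  ] [0.4887 0.1657 0.0463]
scene c [0.5347 0.0109] [0.1613 0.1614 0.1604 0.1617] [-164.5  -74.3   15.4  105.4]
side c [0.5319 0.0079] [0.1601 0.1604 0.1604 0.1597] [-164.8  -74.3   15.5  105.8]
c [0.53331828 0.00941242]
plate [0.75508224 0.11565015]
plate [0.74534782 0.10655965]
plate [0.75021503 0.1111049 ] 0.23955283696719593 bearing 25.119627797764622
tip [0.53153953 0.28840428] [0.53008605 0.28108765] [0.53081279 0.28474596] 0.2753449422393676 90.52136767593922
piv [0.53564174 0.19491169] [0.54411785 0.19861188] [0.53987979 0.19676178] 0.18746422937565144 87.9941559416315
roll [ 0.292 -0.135]
bowl [ 0.47  -0.198]
round [ 0.697 -0.176]
jar [ 0.589 -0.306]
shaker [0.693 0.265]
mug [ 0.429 -0.403]
red [0.305 0.202]
blue [0.394 0.35 ]
```

```bash
python3 -m handwheel '[{"xyz":[-46,-40,0],"delta_rot":[0,0,-0.08],"hand":1},{"xyz":[-92,-80,0],"delta_rot":[0,0,-0.16],"hand":1},{"xyz":[-138,-120,0],"delta_rot":[0,0,-0.24],"hand":1},{"xyz":[-184,-160,0],"delta_rot":[0,0,-0.32],"hand":1},{"xyz":[-230,-200,0],"delta_rot":[0,0,-0.382],"hand":1}]'; python3 -c "
from rig import bot;s=bot.read_state();print(s['tcp_rot'],s['joint_positions'])"
```

```text
time_s: 0.72
position: [0.3725, 0.3066, 0.2304]
tcp_rot: [[-1.0, -0.002, 0.0], [-0.002, 1.0, -0.0], [-0.0, -0.0, -1.0]]
force: [0.6, -0.3, 0.0]
opening: 0.516
grasp_force: 0.0
[[-9.99998456e-01 -1.75717522e-03  2.85918797e-06]
 [-1.75717551e-03  9.99998451e-01 -1.05163467e-04]
 [-2.67439290e-06 -1.05168328e-04 -9.99999994e-01]] [ 2.61519296e+01  1.93081895e+01  1.02048247e+02 -6.41802208e-03
  5.86460725e+01 -6.39454096e+01]
```

```bash
python3 -m handwheel '[{"xyz":[-23,-45,0],"delta_rot":[0,0,0],"hand":1},{"xyz":[-46,-90,0],"delta_rot":[0,0,0],"hand":1},{"xyz":[-69,-135,0],"delta_rot":[0,0,0],"hand":1},{"xyz":[-92,-180,0],"delta_rot":[0,0,0],"hand":1},{"xyz":[-92,-180,40],"delta_rot":[0,0,0],"hand":1}]'; python3 -m handwheel '[{"xyz":[0,0,40],"delta_rot":[0,0,0],"hand":1},{"xyz":[0,0,70],"delta_rot":[0,0,0],"hand":1},{"xyz":[0,0,90],"delta_rot":[0,0,0],"hand":1},{"xyz":[0,0,90],"delta_rot":[0,0,0],"hand":1},{"xyz":[0,0,90],"delta_rot":[0,0,0],"hand":1}]'
python3 - <<'E'
from h import *
a=vision.capture("scene")[150:330,220:460,::-1];b=vision.capture("side")[120:300,230:470,::-1]
cv2.imwrite("pics/c1.png",cv2.resize(np.vstack([a,b]),None,fx=1.66,fy=1.66,interpolation=2))
E
```

```text
time_s: 1.35
position: [0.469, 0.1253, 0.1923]
tcp_rot: [[-1.0, 0.006, 0.01], [0.006, 1.0, -0.0], [-0.01, -0.0, -1.0]]
force: [-0.3, 0.9, -0.7]
opening: 0.024
grasp_force: 0.0
time_s: 1.98
position: [0.4643, 0.1283, 0.101]
tcp_rot: [[-1.0, 0.001, 0.001], [0.001, 1.0, -0.0], [-0.001, -0.0, -1.0]]
force: [-0.1, -0.6, -0.0]
opening: 0.007
grasp_force: 0.0
```

View pics/c1.png

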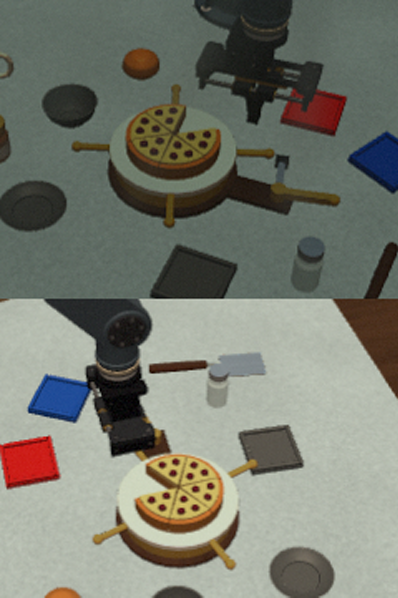

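The finger is down on the robot side of the right-hand arm, clear of the arm and the brake. Next I compute the waypoints.

```bash
python3 - <<'E'
from h import *
c=np.array([.5333,.0094]);p0=np.array([.464,.1283])
for k,t in enumerate(np.append(np.arange(103,-12,-5.),-14)):
    a=np.radians(t);u=np.array([np.cos(a),np.sin(a)]);n=np.array([-u[1],u[0]])
    w=.006+.0095*abs(n[0])+.015*abs(n[1])
    P=c+.128*u+w*n;d=(P-p0)*1000;print(k,t,P.round(3),"tool",(-d[0]).round(),d[1].round())
E
python3 -m handwheel '[{"xyz":[0,0,20],"delta_rot":[0,0,0],"hand":1},{"xyz":[0,0,35],"delta_rot":[0,0,0],"hand":1},{"xyz":[0,0,50],"delta_rot":[0,0,0],"hand":1},{"xyz":[0,0,53],"delta_rot":[0,0,0],"hand":1},{"xyz":[0,0,53],"delta_rot":[0,0,0],"hand":1}]'
```

```text
0 103.0 [0.486 0.13 ] tool -22.0 2.0
1 98.0 [0.498 0.134] tool -34.0 5.0
2 93.0 [0.51  0.136] tool -46.0 8.0
3 88.0 [0.522 0.138] tool -58.0 10.0
4 83.0 [0.532 0.139] tool -68.0 10.0
5 78.0 [0.542 0.138] tool -78.0 10.0
6 73.0 [0.552 0.137] tool -88.0 9.0
7 68.0 [0.562 0.136] tool -98.0 7.0
8 63.0 [0.572 0.133] tool -108.0 5.0
9 58.0 [0.582 0.13 ] tool -118.0 1.0
10 53.0 [0.592 0.125] tool -128.0 -3.0
11 48.0 [0.602 0.12 ] tool -138.0 -8.0
12 43.0 [0.611 0.114] tool -147.0 -14.0
13 38.0 [0.62  0.107] tool -156.0 -21.0
14 33.0 [0.628 0.099] tool -164.0 -29.0
15 28.0 [0.635 0.09 ] tool -171.0 -38.0
16 23.0 [0.642 0.081] tool -178.0 -47.0
17 18.0 [0.648 0.071] tool -184.0 -57.0
18 13.0 [0.653 0.06 ] tool -189.0 -68.0
19 8.0 [0.657 0.049] tool -193.0 -79.0
20 3.0 [0.66  0.038] tool -196.0 -91.0
21 -2.0 [0.662 0.026] tool -198.0 -102.0
22 -7.0 [0.663 0.016] tool -199.0 -113.0
23 -14.0 [0.663 0.001] tool -199.0 -128.0
time_s: 2.7
position: [0.4638, 0.1282, 0.0473]
tcp_rot: [[-1.0, 0.001, -0.001], [0.001, 1.0, -0.0], [0.001, -0.0, -1.0]]
force: [-0.2, 1.1, -0.6]
opening: 0.009
grasp_force: 0.0
```

```bash
python3 -m handwheel '[{"xyz":[-11,1,0],"delta_rot":[0,0,0],"hand":1},{"xyz":[-22,2,0],"delta_rot":[0,0,0],"hand":1},{"xyz":[-34,5,0],"delta_rot":[0,0,0],"hand":1},{"xyz":[-46,8,0],"delta_rot":[0,0,0],"hand":1},{"xyz":[-58,10,0],"delta_rot":[0,0,0],"hand":1}]'
```

```text
time_s: 3.32
position: [0.5228, 0.1384, 0.0476]
tcp_rot: [[-1.0, 0.001, 0.0], [0.001, 1.0, -0.0], [-0.0, -0.0, -1.0]]
force: [-0.2, -0.6, 0.6]
opening: 0.007
grasp_force: 0.3
```

```bash
python3 -m handwheel '[{"xyz":[-10,0,0],"delta_rot":[0,0,0],"hand":1},{"xyz":[-20,0,0],"delta_rot":[0,0,0],"hand":1},{"xyz":[-30,-1,0],"delta_rot":[0,0,0],"hand":1},{"xyz":[-40,-3,0],"delta_rot":[0,0,0],"hand":1},{"xyz":[-50,-5,0],"delta_rot":[0,0,0],"hand":1}]'
python3 - <<'E'
from h import *
a=vision.capture("scene")[180:330,230:450,::-1];b=vision.capture("side")[150:310,260:480,::-1]
cv2.imwrite("pics/c2.png",cv2.resize(np.vstack([a,b]),None,fx=1.9,fy=1.9,interpolation=2))
E
```

```text
time_s: 3.95
position: [0.5725, 0.133, 0.0475]
tcp_rot: [[-1.0, 0.001, -0.0], [0.001, 1.0, 0.0], [0.0, 0.0, -1.0]]
force: [-0.3, 0.4, -0.9]
opening: 0.011
grasp_force: 0.3
```

View pics/c2.png

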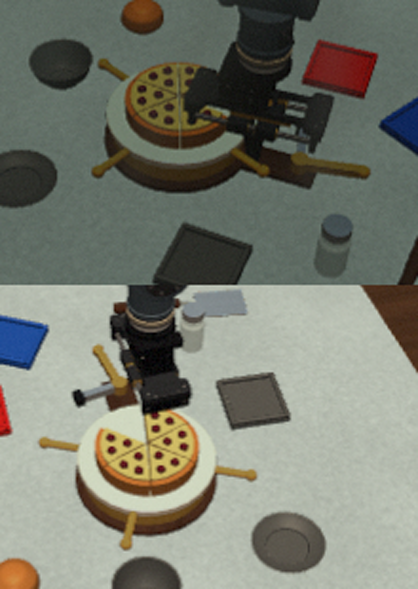

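The platter is turning clockwise with the finger, and nothing else has moved: the gap is now at about (130,425) in the side half. I carry on round the arc.

```bash
python3 -m handwheel '[{"xyz":[-10,-4,0],"delta_rot":[0,0,0],"hand":1},{"xyz":[-20,-8,0],"delta_rot":[0,0,0],"hand":1},{"xyz":[-30,-13,0],"delta_rot":[0,0,0],"hand":1},{"xyz":[-39,-19,0],"delta_rot":[0,0,0],"hand":1},{"xyz":[-48,-26,0],"delta_rot":[0,0,0],"hand":1}]'
```

```text
time_s: 4.68
position: [0.6205, 0.1066, 0.0475]
tcp_rot: [[-1.0, 0.001, -0.0], [0.001, 1.0, 0.0], [0.0, 0.0, -1.0]]
force: [-1.5, 0.1, -0.0]
opening: 0.006
grasp_force: 0.3
```

```bash
python3 -m handwheel '[{"xyz":[-8,-8,0],"delta_rot":[0,0,0],"hand":1},{"xyz":[-15,-17,0],"delta_rot":[0,0,0],"hand":1},{"xyz":[-22,-26,0],"delta_rot":[0,0,0],"hand":1},{"xyz":[-28,-36,0],"delta_rot":[0,0,0],"hand":1},{"xyz":[-33,-47,0],"delta_rot":[0,0,0],"hand":1}]'
```

```text
time_s: 5.3
position: [0.6532, 0.0594, 0.0475]
tcp_rot: [[-1.0, 0.001, 0.0], [0.001, 1.0, 0.0], [-0.0, 0.0, -1.0]]
force: [-0.1, 0.5, 0.6]
opening: 0.005
grasp_force: 0.3
```

```bash
python3 -m handwheel '[{"xyz":[-4,-11,0],"delta_rot":[0,0,0],"hand":1},{"xyz":[-7,-22,0],"delta_rot":[0,0,0],"hand":1},{"xyz":[-9,-33,0],"delta_rot":[0,0,0],"hand":1},{"xyz":[-10,-42,0],"delta_rot":[0,0,0],"hand":1},{"xyz":[-10,-48,0],"delta_rot":[0,0,0],"hand":1}]'
python3 - <<'E'
from h import *
a=vision.capture("scene")[:,:,::-1];b=vision.capture("side")[:,:,::-1]
cv2.imwrite("pics/s3.png",a);cv2.imwrite("pics/d3.png",b)
cv2.imwrite("pics/c3.png",cv2.resize(np.vstack([a[180:330,240:440],b[160:310,260:460]]),None,fx=2,fy=2,interpolation=2))
E
```

```text
time_s: 5.92
position: [0.6629, 0.0114, 0.0476]
tcp_rot: [[-1.0, 0.001, 0.0], [0.001, 1.0, 0.0], [-0.0, 0.0, -1.0]]
force: [0.4, 1.3, 0.2]
opening: 0.01
grasp_force: 0.3
```

View pics/c3.png

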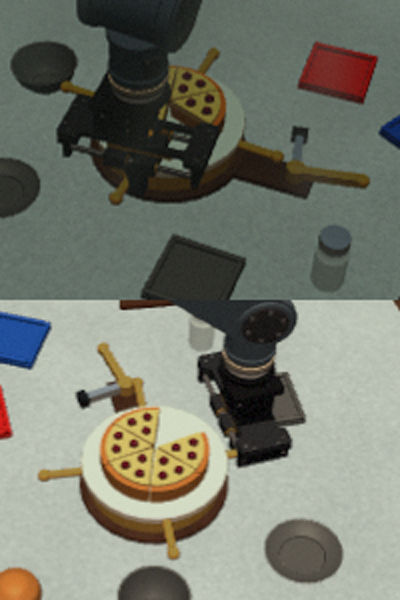

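The gap has come round nearly to the plate. Balls are visible at (213,53), (66,87), (117,197) and (280,156) in the scene half, and at (44,475) and (173,552) in the side half.

Run:
```python
from h import *
c={"scene":np.array([.5347,.0109]),"side":np.array([.5319,.0079])}
for n,p in(("scene",(213,53)),("scene",(66,87)),("scene",(117,197)),("scene",(280,156)),("side",(44,175)),("side",(173,252))):
    o=np.array([240,180]) if n=="scene" else np.array([260,160])
    q=(np.array(p)+.5)/2+o-.5
    v=at(n,q,.05)[:2]-c[n];t=np.degrees(np.arctan2(v[1],v[0]));print(n,np.hypot(*v).round(4),t.round(1),"mod90",((t+45)%90-45).round(1))
```

```text
scene 0.1601 173.0 mod90 -7.0
scene 0.1596 -96.3 mod90 -6.3
scene 0.1588 -6.6 mod90 -6.6
scene 0.1639 83.5 mod90 -6.5
side 0.1597 172.2 mod90 -7.8
side 0.158 -97.8 mod90 -7.8
```

```bash
python3 -m handwheel '[{"xyz":[0,-8,0],"delta_rot":[0,0,0],"hand":1},{"xyz":[1,-15,0],"delta_rot":[0,0,0],"hand":1},{"xyz":[1,-20,0],"delta_rot":[0,0,0],"hand":1},{"xyz":[2,-24,0],"delta_rot":[0,0,0],"hand":1},{"xyz":[2,-26,0],"delta_rot":[0,0,0],"hand":1}]'
python3 - <<'E'
from h import *
# brass mask near the expected balls, refine ball bearing
c={"scene":np.array([.5347,.0109]),"side":np.array([.5319,.0079])}
for n in c:
    im=vision.capture(n)[:,:,::-1];cv2.imwrite(f"pics/{n}4.png",im)
    h=cv2.cvtColor(cv2.GaussianBlur(im,(3,3),0),cv2.COLOR_BGR2HSV)
    m=cv2.inRange(h,(12,110,50),(30,255,255))
    # outer-ring pixels: cast to z=.05, keep radius .115-.172
    ys,xs=np.nonzero(m);W=np.array([at(n,(x,y),.05)[:2] for x,y in zip(xs,ys) if 200<x<480 and 150<y<340])-c[n]
    r=np.hypot(*W.T);t=np.degrees(np.arctan2(W[:,1],W[:,0]))
    for g in(70,160,-110,-20):
        d=(t-g+180)%360-180;k=(abs(d)<14)&(r>.118)&(r<.172)
        if k.sum()>5: print(n,g,k.sum(),"bearing",(g+np.degrees(np.arctan2(W[k]@[-np.sin(np.radians(g)),np.cos(np.radians(g))],W[k]@[np.cos(np.radians(g)),np.sin(np.radians(g))]).mean())).round(1),"rmax",r[k].max().round(3))
E
```

```text
time_s: 6.65
position: [0.6607, -0.0142, 0.0476]
tcp_rot: [[-1.0, 0.001, -0.0], [0.001, 1.0, 0.0], [0.0, 0.0, -1.0]]
force: [0.2, 1.6, 0.1]
opening: 0.007
grasp_force: 0.2
scene 70 96 bearing 70.9 rmax 0.168
scene 160 46 bearing 160.7 rmax 0.17
scene -110 20 bearing -109.1 rmax 0.17
scene -20 59 bearing -19.5 rmax 0.168Traceback (most recent call last):
  File "<stdin>", line 9, in <module>
  File "h.py", line 8, in at
    o,d=ray(n,uv,m); return (o+d*(z-o[2])/d[2])
        ~~~^^^^^^^^
  File "h.py", line 4, in ray
    m=m or vision.camera_model(n); T=np.array(m["camera_from_world"])
           ~~~~~~~~~~~~~~~~~~~^^^
ValueError: time passes only in moves, steps and waits
```

```bash
python3 -m handwheel '[{"xyz":[0,8,0],"delta_rot":[0,0,0],"hand":1},{"xyz":[0,16,0],"delta_rot":[0,0,0],"hand":1},{"xyz":[0,16,-30],"delta_rot":[0,0,0],"hand":1},{"xyz":[0,16,-70],"delta_rot":[0,0,0],"hand":1},{"xyz":[0,16,-110],"delta_rot":[0,0,0],"hand":1}]'; python3 -m handwheel '[{"xyz":[14,50,-20],"delta_rot":[0,0,0],"hand":1},{"xyz":[28,100,-20],"delta_rot":[0,0,0],"hand":1},{"xyz":[42,150,-20],"delta_rot":[0,0,0],"hand":1},{"xyz":[56,200,-20],"delta_rot":[0,0,0],"hand":1},{"xyz":[72,260,-20],"delta_rot":[0,0,0],"hand":1}]'
cat > m.py <<'E'
from h import *
import sys
k0=sys.argv[1]
c={"scene":np.array([.5347,.0109]),"side":np.array([.5319,.0079])}
for n in c:
    im=vision.capture(n)[:,:,::-1];cv2.imwrite(f"pics/{n}{k0}.png",im);M=vision.camera_model(n)
    h=cv2.cvtColor(cv2.GaussianBlur(im,(3,3),0),cv2.COLOR_BGR2HSV)
    m=cv2.inRange(h,(12,110,50),(30,255,255))
    ys,xs=np.nonzero(m);W=np.array([at(n,(x,y),.05,M)[:2] for x,y in zip(xs,ys) if 200<x<480 and 150<y<340])-c[n]
    r=np.hypot(*W.T);t=np.degrees(np.arctan2(W[:,1],W[:,0]))
    for g in(70,160,-110,-20):
        d=(t-g+180)%360-180;k=(abs(d)<14)&(r>.118)&(r<.172)
        if k.sum()>5: print(n,g,k.sum(),"bearing",(g+d[k].mean()).round(1),"rmax",r[k].max().round(3))
    # square plate: dark blob at expected place
    p=px(n,[.75,.111,.01],M)[0].astype(int);g=cv2.GaussianBlur(im,(3,3),0).max(2)
    x0,y0=p-45;roi=g[y0:y0+90,x0:x0+90];th=cv2.threshold(roi,0,255,cv2.THRESH_BINARY_INV|cv2.THRESH_OTSU)[1]
    L=cv2.connectedComponents(th)[1];B=(L==L[45,45]).astype(np.uint8)
    q=cv2.minAreaRect(cv2.findContours(B,0,1)[0][0]);uv=np.array(q[0])+[x0,y0]
    ms=cv2.moments(B,True);uv=np.array([ms["m10"],ms["m01"]])/ms["m00"]+[x0,y0]
    P=at(n,uv,.009,M)[:2];v=P-c[n];print(n,"plate",uv.round(1),P.round(4),np.hypot(*v).round(3),"area",ms["m00"],"bearing",np.degrees(np.arctan2(v[1],v[0])).round(2))
E
python3 m.py 5
python3 - <<'E'
import cv2,numpy as np
a=cv2.imread("pics/scene5.png")[180:350,240:440];b=cv2.imread("pics/side5.png")[150:310,260:460]
cv2.imwrite("pics/c5.png",np.hstack([cv2.resize(x,(400,int(x.shape[0]*2)),interpolation=2)[:320] for x in(a,b)]))
E
```

```text
time_s: 7.38
position: [0.6605, 0.0031, 0.1584]
tcp_rot: [[-1.0, -0.0, -0.001], [-0.0, 1.0, 0.0], [0.001, 0.0, -1.0]]
force: [0.2, 1.3, -0.4]
opening: 0.001
grasp_force: 0.0
time_s: 8.0
position: [0.5884, 0.264, 0.1777]
tcp_rot: [[-1.0, 0.001, 0.001], [0.001, 1.0, -0.0], [-0.001, -0.0, -1.0]]
force: [0.7, -0.1, 0.3]
opening: 0.006
grasp_force: 0.0
scene 70 92 bearing 70.7 rmax 0.168
scene 160 44 bearing 160.5 rmax 0.168
scene -110 53 bearing -109.4 rmax 0.17
scene -20 90 bearing -18.1 rmax 0.167
scene plate [336.6 319.2] [0.7557 0.1154] 0.244 area 1484.0 bearing 25.32
side 70 44 bearing 71.9 rmax 0.167
side 160 57 bearing 160.7 rmax 0.166
side -110 123 bearing -109.7 rmax 0.167
side -20 54 bearing -19.4 rmax 0.165
side plate [392.5 210.7] [0.7456 0.108 ] 0.236 area 897.0 bearing 25.1
```

View pics/c5.png

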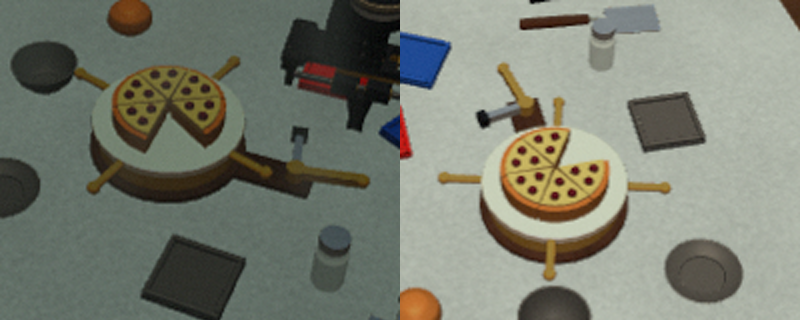

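The gap bears about 25.6° and the plate about 25.2°, so they're aligned. The brake handle stands clear at about (330,175) in the left half. Next is the brake path.

```bash
python3 - <<'E'
from h import *
v=np.array([.5398,.1950]);p0=np.array([.5884,.255])
for k,t in enumerate([92,97,104,111,118,125,132,139,146,153,160,167,172,176,178,181]):
    a=np.radians(t);u=np.array([np.cos(a),np.sin(a)]);n=np.array([-u[1],u[0]])
    P=v+.062*u-(.007+.0095*abs(n[0])+.014*abs(n[1]))*n;d=(P-p0)*1000;print(k,t,P.round(3),"tool",(-d[0]).round(),d[1].round())
E
python3 -m handwheel '[{"xyz":[0,-9,40],"delta_rot":[0,0,0],"hand":1},{"xyz":[0,-9,80],"delta_rot":[0,0,0],"hand":1},{"xyz":[0,-9,120],"delta_rot":[0,0,0],"hand":1},{"xyz":[0,-9,145],"delta_rot":[0,0,0],"hand":1},{"xyz":[0,-9,156],"delta_rot":[0,0,0],"hand":1}]'
```

```text
0 92 [0.555 0.258] tool 34.0 3.0
1 97 [0.55  0.259] tool 38.0 4.0
2 104 [0.544 0.26 ] tool 45.0 5.0
3 111 [0.537 0.26 ] tool 51.0 5.0
4 118 [0.53 0.26] tool 58.0 5.0
5 125 [0.523 0.259] tool 65.0 4.0
6 132 [0.516 0.257] tool 73.0 2.0
7 139 [0.509 0.254] tool 80.0 -1.0
8 146 [0.502 0.249] tool 87.0 -6.0
9 153 [0.495 0.244] tool 93.0 -11.0
10 160 [0.49  0.238] tool 99.0 -17.0
11 167 [0.485 0.231] tool 104.0 -24.0
12 172 [0.481 0.226] tool 107.0 -29.0
13 176 [0.479 0.221] tool 109.0 -34.0
14 178 [0.479 0.218] tool 110.0 -37.0
15 181 [0.477 0.215] tool 111.0 -40.0
time_s: 8.72
position: [0.5879, 0.2529, 0.0198]
tcp_rot: [[-1.0, 0.0, -0.003], [0.0, 1.0, -0.001], [0.003, -0.001, -1.0]]
force: [-0.1, -0.4, 0.6]
opening: 0.008
grasp_force: 0.0
```

```bash
python3 -m handwheel '[{"xyz":[15,2,0],"delta_rot":[0,0,0],"hand":1},{"xyz":[28,4,0],"delta_rot":[0,0,0],"hand":1},{"xyz":[38,5,0],"delta_rot":[0,0,0],"hand":1},{"xyz":[48,5,0],"delta_rot":[0,0,0],"hand":1},{"xyz":[58,5,0],"delta_rot":[0,0,0],"hand":1}]'
```

```text
time_s: 9.35
position: [0.5311, 0.2584, 0.0222]
tcp_rot: [[-1.0, 0.001, 0.002], [0.001, 1.0, 0.0], [-0.002, 0.0, -1.0]]
force: [1.8, -1.0, 0.4]
opening: 0.007
grasp_force: 0.5
```

```bash
python3 -m handwheel '[{"xyz":[8,-1,0],"delta_rot":[0,0,0],"hand":1},{"xyz":[16,-3,0],"delta_rot":[0,0,0],"hand":1},{"xyz":[23,-6,0],"delta_rot":[0,0,0],"hand":1},{"xyz":[30,-11,0],"delta_rot":[0,0,0],"hand":1},{"xyz":[36,-16,0],"delta_rot":[0,0,0],"hand":1}]'
```

```text
time_s: 9.98
position: [0.4945, 0.2418, 0.0215]
tcp_rot: [[-1.0, 0.001, -0.0], [0.001, 1.0, -0.0], [0.0, -0.0, -1.0]]
force: [0.7, 1.2, 0.2]
opening: -0.0
grasp_force: 0.4
```

```bash
python3 -m handwheel '[{"xyz":[6,-6,0],"delta_rot":[0,0,0],"hand":1},{"xyz":[10,-13,0],"delta_rot":[0,0,0],"hand":1},{"xyz":[13,-18,0],"delta_rot":[0,0,0],"hand":1},{"xyz":[15,-22,0],"delta_rot":[0,0,0],"hand":1},{"xyz":[16,-24,0],"delta_rot":[0,0,0],"hand":1}]'
```

```text
time_s: 10.6
position: [0.4789, 0.218, 0.0215]
tcp_rot: [[-1.0, 0.001, -0.0], [0.001, 1.0, -0.0], [0.0, -0.0, -1.0]]
force: [0.6, 1.0, 0.6]
opening: 0.006
grasp_force: 0.3
```

```bash
python3 -m handwheel '[{"xyz":[0,-1,0],"delta_rot":[0,0,0],"hand":1},{"xyz":[0,-2,0],"delta_rot":[0,0,0],"hand":1},{"xyz":[0,-3,0],"delta_rot":[0,0,0],"hand":1},{"xyz":[0,-4,0],"delta_rot":[0,0,0],"hand":1},{"xyz":[0,-4,0],"delta_rot":[0,0,0],"hand":1}]'
```

```text
time_s: 11.22
position: [0.4787, 0.2159, 0.0215]
tcp_rot: [[-1.0, 0.003, 0.0], [0.003, 1.0, 0.002], [-0.0, 0.002, -1.0]]
force: [-1.9, 8.0, -1.5]
opening: 0.005
grasp_force: 4.1
```

An 8 N reaction and a 2 mm shortfall mean the lever has met its stop. I back off and check.

```bash
python3 -m handwheel '[{"xyz":[0,8,0],"delta_rot":[0,0,0],"hand":1},{"xyz":[0,20,0],"delta_rot":[0,0,0],"hand":1},{"xyz":[0,25,-30],"delta_rot":[0,0,0],"hand":1},{"xyz":[0,25,-80],"delta_rot":[0,0,0],"hand":1},{"xyz":[0,25,-130],"delta_rot":[0,0,0],"hand":1}]'; python3 -m handwheel '[{"xyz":[0,50,0],"delta_rot":[0,0,0],"hand":1},{"xyz":[0,100,0],"delta_rot":[0,0,0],"hand":1},{"xyz":[0,150,0],"delta_rot":[0,0,0],"hand":1},{"xyz":[0,170,0],"delta_rot":[0,0,0],"hand":1},{"xyz":[0,170,0],"delta_rot":[0,0,0],"hand":1}]'; python3 m.py 6;  python3 - <<'E'
import cv2,numpy as np
a=cv2.imread("pics/scene6.png")[180:350,240:440];b=cv2.imread("pics/side6.png")[150:310,260:460]
cv2.imwrite("pics/c6.png",np.hstack([cv2.resize(x,(400,int(x.shape[0]*2)),interpolation=2)[:320] for x in(a,b)]))
E
```

```text
time_s: 11.85
position: [0.4787, 0.2396, 0.1526]
tcp_rot: [[-1.0, 0.0, -0.001], [0.0, 1.0, -0.001], [0.001, -0.001, -1.0]]
force: [1.3, -0.5, -0.3]
opening: 0.009
grasp_force: 0.0
time_s: 12.48
position: [0.4786, 0.41, 0.1512]
tcp_rot: [[-1.0, -0.002, -0.0], [-0.002, 1.0, -0.001], [0.0, -0.001, -1.0]]
force: [0.4, -1.3, 0.0]
opening: 0.01
grasp_force: 0.0
scene 70 86 bearing 70.6 rmax 0.168
scene 160 45 bearing 160.6 rmax 0.17
scene -110 54 bearing -109.4 rmax 0.17
scene -20 88 bearing -18.1 rmax 0.167
scene plate [336.6 319.3] [0.7558 0.1154] 0.245 area 1484.0 bearing 25.31
side 70 42 bearing 71.3 rmax 0.167
side 160 57 bearing 160.7 rmax 0.166
side -110 123 bearing -109.8 rmax 0.167
side -20 54 bearing -19.4 rmax 0.165
side plate [392.5 210.7] [0.7457 0.108 ] 0.236 area 896.0 bearing 25.09
```

View pics/c6.png

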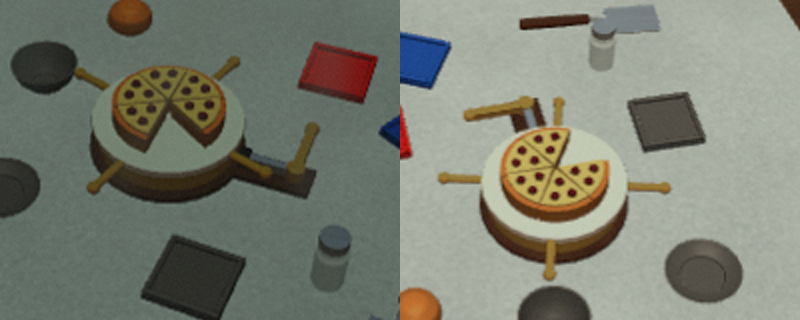

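The handle now lies alongside the platter, with its tip at (313,130) left and (469,115) right. The shoe arm points in at the drum, and the platter and dishes haven't moved. A last check of the lever angle follows.

Run:
```python
from h import *
for n,t,p,c in(("scene",(313,130),(297,167),(.5347,.0109)),("side",(469-400,115),(527-400,102),(.5319,.0079))):
    o=np.array([240,180]) if n=="scene" else np.array([260,150])
    T,P=[at(n,(np.array(q)+.5)/2+o-.5,z)[:2] for q,z in((t,.02),(p,.028))]
    th=lambda v:np.degrees(np.arctan2(v[1],v[0]))
    print(n,T,P,np.hypot(*(T-P)),np.hypot(*(P-c)),np.hypot(*(T-c)),th(T-P)-th(P-np.array(c)))
```

```text
scene [0.45810117 0.20232345] [0.5443885  0.19738954] 0.08642827483113533 0.1867410437136818 0.20618030306579027 89.70135001106283
side [0.4517746  0.19696514] [0.54405359 0.19135965] 0.0924490871094838 0.18386177310650112 0.20534289752997584 90.31395426575571
```

The lever is at 90°, fully on. Handing in.

```bash
python3 -c "
from rig import workorder;print(workorder.hand_in())"
```

```text
the job is handed in; nothing more can be done
None
```

The job is done and handed in: the tart's gap faces the square plate to within about half a degree, the brake lever is fully on at its stop (about 90°), and I saw nothing else on the counter move.

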